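Line up the quarter-turn fasteners and hold the lathe's access panel shut

ROBOT

A 6-joint arm with a two-finger parallel gripper is mounted at the origin on the work surface. World frame = base frame: x ahead of the robot, y to its left, z up, the work surface at z = 0. Lengths are in m, angles in rad, forces in N, time in s.
With the tool pointing down it reaches from about 0.375 to 0.975 m from the base axis. Payload 3.8 kg.
Tool frame: the origin (TCP) lies midway between the tips of the shut fingers; the grasp point (between the pads) lies 19 mm behind it; z points along the fingers, y is the line along which they close (so a half turn about z gives the same grasp; the last joint's range is limited). The gripper opens to 88 mm and grips with 3 to 60 N. Pads are 18 mm wide; open, the fingers measure 123 mm over their backs; the gripper's body (75 mm by 187 mm) begins 45 mm behind the grasp point.
Start: joints at [-1.216, 0.264, 1.604, -0, 1.274, -0.037], TCP at [0.258, -0.624, 0.239] pointing down, gripper open.
Joint ranges: [-2.63, 2.63], [-0.94, 2.18], [0.31, 2.57], [-1.31, 4.45], [0, 2.66], [-2.55, 2.55]. Speed limits (rad/s): [2.57, 2.57, 3.14, 3.14, 3.14, 3.14].

INTERFACE

Orientations are given as a rotation vector (axis times angle).
In Python, from cell import manip, inverse_kinematics, cams, order gives the robot as it stands. Calls block until the motion is done:
- manip.move_pose(position, orientation): joint-space move of the TCP to a pose.
- manip.move_linear(position, rate=0.15, rot=None): straight line of the TCP; rot=None keeps the orientation; rate is the mean speed in m/s.
- manip.set_joints(angles): joint-space move.
- manip.set_gripper(opening, force=None): finger opening in m; force is the grip in N (None keeps the last); returns when the fingers have stopped.
- manip.dwell(seconds).
- inverse_kinematics(position, orientation): joint angles nearest the present ones, or None.
- manip.state(): the state.
- cams.capture(name): name is "side" or "top" or "wrist"; returns a dict with "image" (384x512x3 uint8, blue, green, red), "z_map" (384x512 float32, m along the optical axis (not along the pixel's ray), 0 where there is no reading), "intrinsics" (3x3 intrinsics, pixels), "position" and "orientation" of the camera in the world; the wrist camera has in their place "T_tool_cam" (4x4, takes a point from camera to tool coordinates, whose origin is the TCP and whose axes are the flange's). Camera axes: x right, y down, z forward; pixel columns grow to the right and rows downward; lengths in m; the calibration is good to about 2 mm. The wrist camera is an equidistant fisheye: a pixel r from the principal point sees the ray r / f radians off the axis. A picture is of the moment at which its call begins: read the wrist's pose just before it.
A pose or a line that the arm cannot do raises manip.IKError and nothing moves.
- order.close_job(): hands the job in; it is judged then, once.
The state is a dict: "clock": time; "joint_pos": joint angles; "joint_velocities": joint speeds; "tau": joint torques, N m; "tool_pos": TCP position; "tcp_rot": TCP orientation; "contact_force": force on the tool from outside, world axes, zero at the start; "moment": the same for the moment, N m; "gripper_width": finger opening in m; "grasp_force": force on a finger pad.
Only numpy, scipy, OpenCV 4.12 (cv2) and the standard library are available. Lean on these libraries where they do the work, as an engineer would, in place of code of your own. Each camera call takes 0.05 s, during which the arm holds its last target. There are 200 camera calls.

TASK

The access panel on the lathe's drive casing stands sprung up because its two winged quarter-turn fasteners are across their slots. Turn each wing until it lines up with the slot in the panel, then push the panel down flat against the frame and keep it pressed there: finish while still holding it down with the gripper, because nothing else will. Leave the jar, the paddle and the screwdriver beside the casing where they are.

Things in the scene. Friction and masses are not known exactly. Their poses are not given: they have to be found in the camera images.
- casing: The lathe's drive casing: grey metal box 190 x 290 mm (own x by y), fixed; origin at the centre of its underside on the bench, z up. Its top carries a dark seat frame and thin steel guide tabs around the panel, up to 124 mm above the bench. At 50 mm height a spindle flange reaches 190 mm from the origin on the +y side and a motor 205 mm on the +x side.
- seat (a point): Centre of the dark frame's face on top of the casing, 100 mm above the bench: what the panel's underside must be pressed against.
- panel: Loose aluminium panel 130 x 230 x 6 mm (own x, y, z), level, within the guide tabs with 2 mm play; origin at the centre of its underside, axes parallel to the casing's. Spring pins hold it 10 mm above the seat. Two slots, 56 mm along x and 17 mm along y, lie at y = +70 and -70 mm, with a fastener in each. A fastener across its slot stops the panel after 2 mm.
- press_pad (a point): Centre of the top of a black disc, 40 mm across and 2 mm thick, mid-panel between the fasteners: the place to push. It is 8 mm above the panel's underside: 118 mm above the bench raised, 108 mm when home. The springs need a push of about 3 N at first and 7 to 10 N at the seat, so 15 to 20 N holds it well; let go, it springs up.
- fastener_left: Steel quarter-turn fastener in the slot at the panel's +y end; origin on its upright turning axis at seat height, 100 mm above the bench. Own x runs along the wing. It turns either way with light friction (0.06 N m) and stays where left. Aligned = its x parallel to the panel's x, either way round; it starts 25 to 90 degrees off. Stops lie 23 degrees beyond each aligned position.
- wing_left (a point): Middle of the left (+y) fastener's grip: a flat upright steel wing 40 mm long (the fastener's x), 9 mm thick (its y) and 30 mm high, from 122 to 152 mm above the bench; this point is on the turning axis at 137 mm. 6 mm of air lies between wing and raised panel. Under the panel a cross bar, 48 x 8 mm and parallel to the wing, blocks the panel unless it lies along the slot.
- fastener_right: Steel quarter-turn fastener in the slot at the panel's -y end; origin on its upright turning axis at seat height, 100 mm above the bench. Own x runs along the wing. It turns either way with light friction (0.06 N m) and stays where left. Aligned = its x parallel to the panel's x, either way round; it starts 25 to 90 degrees off. Stops lie 23 degrees beyond each aligned position.
- wing_right (a point): Middle of the right (-y) fastener's grip: a flat upright steel wing 40 mm long (the fastener's x), 9 mm thick (its y) and 30 mm high, from 122 to 152 mm above the bench; this point is on the turning axis at 137 mm. 6 mm of air lies between wing and raised panel. Under the panel a cross bar, 48 x 8 mm and parallel to the wing, blocks the panel unless it lies along the slot.
- jar: Bystander: closed amber glass jar 64 mm across, 85 mm high, about 270 mm from the casing's centre on its +y side; origin at its underside.
- paddle: Bystander: graphite paddle with a wooden handle, about 210 mm long, lying on the bench on the casing's -y side.
- screwdriver: Bystander: screwdriver lying on the bench beyond the casing, on its far (+x) side.

How it is judged:
On the way:
1. both wings are in line with their slots (angle between the x axis of each of fastener_left, fastener_right and the x axis of panel, either way round below 0.22 rad), for 0.2 s.
At the end, for the whole second after the job is handed in: Both wings are within 0.22 rad (12.6 degrees) of their slots, the panel lies flat (within 0.02 rad) and at rest with its underside within 2.5 mm of the seat, and the gripper's fingers press on it with more than 4 N; held through the last second (all of step 1 and z of panel in the frame of casing below 0.1025 m and angle between the z axis of panel and the z axis of casing, either way round below 0.02 rad and linear speed of panel below 0.02 m/s and contact force between the fingers and panel above 4 N); the arm keeps its last pose, push and grip.
It fails at once if the jar was disturbed (moved over 30 mm) (distance of jar from where it was at the start of the episode above 0.03 m).
It fails at once if the paddle was disturbed (moved over 30 mm) (distance of paddle from where it was at the start of the episode above 0.03 m).
It fails at once if the screwdriver was disturbed (moved over 30 mm) (distance of screwdriver from where it was at the start of the episode above 0.03 m).
It also fails if it takes over 61 s, if anything falls off the work surface, if the arm or the gripper's body presses on something with over 40 N, if the wrist force passes 120 N, or if a joint passes its speed limit or range.

## Working session

There is one attempt and no reset: what is moved stays moved. The work goes in short steps, each a Python script; the robot and the scene stay as the last script left them, time stands still between calls to the robot, and variables do not carry over. Pictures are saved under pics/ and viewed, at most 10 in all, crops included, and the job is handed in when it is done.

```bash
ls; mkdir -p pics
python3 - <<'E'
from cell import manip,cams
import cv2,numpy as np
s=manip.state();print(s['clock'],s['tool_pos'],s['tcp_rot'],s['gripper_width'])
for n in('top','side'):
    c=cams.capture(n);cv2.imwrite(f'pics/{n}0.png',c['image']);np.savez(f'{n}0.npz',**c)
    print(n,c['intrinsics'],c['position'],c['orientation'])
E
```

```text
pics
0.0 [ 0.25751179 -0.62317852  0.23737148] [-3.07930236e+00 -6.11172347e-01  5.87312576e-04] 0.0881355788268902
top [[394.11407947   0.         258.2559349 ]
 [  0.         394.11407947 194.72752955]
 [  0.           0.           1.        ]] [0.37843218 0.03549794 1.26184501] [-2.14817771  2.10838463 -0.20765909]
side [[347.81754005   0.         258.71740168]
 [  0.         347.81754005 196.06974121]
 [  0.           0.           1.        ]] [0.09100313 0.55225819 0.5279356 ] [-0.96327966  2.2381235  -1.30380042]
```

View pics/top0.png

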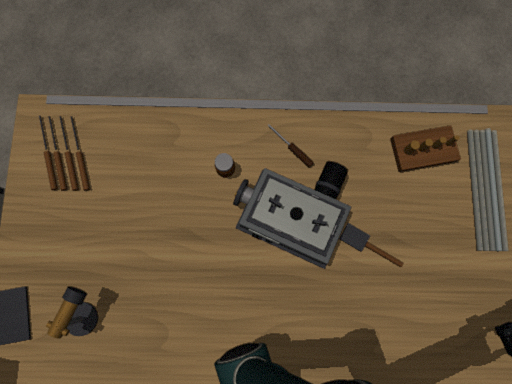

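View pics/side0.png

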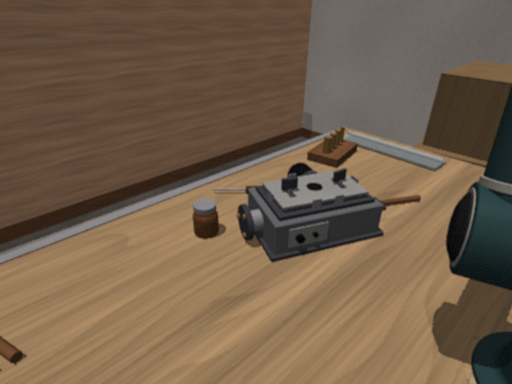

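The top view shows the pad at about (296,214), the left wing (flange and jar side) at (276,204) and the right wing at (320,222). The motor is at (331,178). I'll get the heights from depth.

```bash
cat > h.py <<'E'
import numpy as np,cv2
from scipy.spatial.transform import Rotation as R
def cloud(c):
    z=np.asarray(c['z_map'],float);K=c['intrinsics'];v,u=np.mgrid[:z.shape[0],:z.shape[1]]
    P=np.stack([(u-K[0,2])/K[0,0]*z,(v-K[1,2])/K[1,1]*z,z],-1)
    W=P@R.from_rotvec(c['orientation']).as_matrix().T+c['position'];W[z==0]=np.nan;return W
E
python3 - <<'E'
from h import *
c=np.load('top0.npz');W=cloud(c);im=c['image']
print('pad',W[214,296],'panel',W[214,310],'bench',W[230,180])
h=W[...,2]
reg=np.zeros(h.shape,bool);reg[165:270,230:360]=1
m=reg&(h>.09)&(h<.13)
r=cv2.minAreaRect(W[m][:,:2].astype(np.float32));print('top rect',r,m.sum())
for n,(u,v) in dict(left=(276,204),right=(320,222)).items():
    mm=np.zeros(h.shape,bool);mm[v-14:v+15,u-14:u+15]=1;mm&=(h>.132)
    p=W[mm][:,:2];q=p-p.mean(0);w,V=np.linalg.eigh(q.T@q/len(q));a=V[:,1]
    print(n,mm.sum(),p.mean(0),np.median(h[mm]),np.degrees(np.arctan2(a[1],a[0]))%180,np.sqrt(12*w))
cv2.imwrite('pics/top0c.png',cv2.resize(im[160:275,225:365],None,fx=5,fy=5,interpolation=cv2.INTER_CUBIC))
E
```

```text
pad [ 0.53784388 -0.08477196  0.1174787 ] panel [ 0.53940653 -0.12663498  0.11194538] bench [0.49521034 0.27346931 0.00321812]
top rect ((0.5945045351982117, -0.08432212471961975), (0.3322608768939972, 0.28688210248947144), 66.46111297607422) 5066
left 60 [ 0.56783433 -0.02099431] 0.1507825642236288 59.60453635043259 [0.01000613 0.04014136]
right 56 [ 0.51222759 -0.14886549] 0.15092477620515066 81.93249165277003 [0.01002003 0.04021339]
```

View pics/top0c.png

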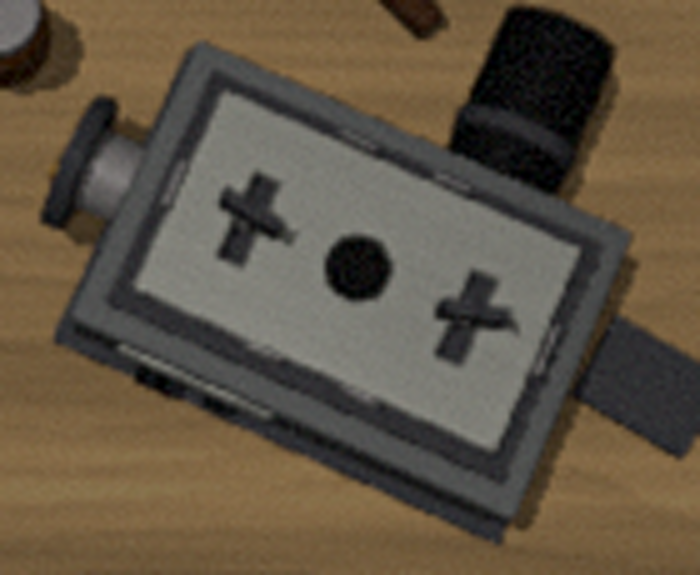

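The measurements agree with the sizes given:
- **Spacing:** the wings are 139 mm apart, against 140 mm expected. Their tops are at 0.151 m.
- **Angles:** panel y runs at 66.5°, so the slots lie at -23.5° or 156.5°. The left wing is at 59.6° and the right at 81.9°.

I'll start with the right wing, turning it to 156.5°.

```bash
cat >> h.py <<'E'
from cell import manip,cams,inverse_kinematics
def rv(d): a=np.radians(d)/2;return np.pi*np.array([np.cos(a),np.sin(a),0])
def rep(t):
    s=manip.state();x=R.from_rotvec(s['tcp_rot']).as_matrix()[:,0]
    print(t,round(s['clock'],2),np.round(s['tool_pos'],4),'x',round(np.degrees(np.arctan2(x[1],x[0]))%360,1),'F',np.round(s['contact_force'],1),'M',np.round(s['moment'],2),'w',round(s['gripper_width'],4),'g',round(float(np.max(s['grasp_force'])),1),'j6',round(s['joint_pos'][5],2))
def turn(xy,a0,a1):
    p=np.array([*xy,.24])
    assert all(inverse_kinematics([*xy,.13],rv(a)) is not None for a in(a0,a1))
    manip.move_pose(p,rv(a0));rep('above')
    manip.move_linear([*xy,.13],.1);rep('down')
    manip.set_gripper(0.0,15);rep('grip')
    n=int(np.ceil(abs(a1-a0)/15))
    for a in np.linspace(a0,a1,n+1)[1:]:
        manip.move_pose([*xy,.13],rv(a));f=manip.state()
        if np.linalg.norm(f['contact_force'])>35: rep('HIGH');break
    rep('turned')
    manip.set_gripper(.06);manip.move_linear(p,.15);rep('up')
def wings():
    c=cams.capture('top');h=(W:=cloud(c))[...,2]
    for n,(u,v) in dict(left=(276,204),right=(320,222)).items():
        mm=np.zeros(h.shape,bool);mm[v-14:v+15,u-14:u+15]=1;mm&=(h>.132)&(h<.16)
        p=W[mm][:,:2]
        if len(p)<5: print(n,'hidden');continue
        w,V=np.linalg.eigh(np.cov(p.T));a=V[:,1]
        print(n,len(p),p.mean(0).round(4),np.degrees(np.arctan2(a[1],a[0]))%180,np.sqrt(12*w))
    return c
E
python3 - <<'E'
from h import *
manip.set_gripper(.06);turn((.5122,-.1489),81.9,156.5)
cv2.imwrite('pics/t1.png',wings()['image'])
E
```

```text
above 2.63 [ 0.5122 -0.1497  0.2401] x 81.8 F [ 1.3  0.6 -0.5] M [ 0.   -0.14 -0.02] w 0.06 g 0.0 j6 -0.19
down 3.88 [ 0.5129 -0.1491  0.1308] x 81.9 F [ 0.6 -0.3 -0.2] M [-0.07 -0.07  0.  ] w 0.0599 g 0.0 j6 -0.19
grip 4.7 [ 0.5132 -0.149   0.1301] x 81.9 F [ 5.9 -1.2 -3.1] M [-0.07 -0.76 -0.06] w 0.0087 g 15.0 j6 -0.19
turned 6.49 [ 0.5128 -0.1492  0.1301] x 156.1 F [ 5.  -1.5 -3.5] M [-0.25 -0.85  0.02] w 0.0088 g 15.0 j6 -1.48
up 8.25 [ 0.5116 -0.1487  0.239 ] x 156.5 F [-0.2  0.2  0.6] M [ 0.05 -0.16 -0.02] w 0.06 g 0.0 j6 -1.49
left 60 [ 0.568 -0.021] 59.57481154967229 [0.01017413 0.04052178]
right hidden
```

Run:
```python
from h import *
turn((.568,-.021),59.6,156.5)
wings()
manip.move_pose([.42,-.12,.30],rv(156.5))
c=wings();cv2.imwrite('pics/t2.png',cv2.resize(c['image'][130:300,200:400],None,fx=3.5,fy=3.5))
```

```text
above 9.99 [ 0.5678 -0.0212  0.2396] x 59.6 F [0.2 0.2 0.3] M [-0.01 -0.05 -0.02] w 0.0599 g 0.0 j6 0.45
down 11.24 [ 0.5687 -0.0211  0.1309] x 59.6 F [-0.4 -0.4 -0.1] M [-0.04 -0.06  0.03] w 0.0604 g 0.0 j6 0.45
grip 12.06 [ 0.5687 -0.0214  0.13  ] x 59.6 F [ 4.1 -2.1 -3.6] M [-0.32 -0.57  0.09] w 0.0089 g 15.0 j6 0.45
turned 14.45 [ 0.5694 -0.0212  0.1301] x 156.3 F [ 7. -2. -4.] M [-0.29 -1.09  0.04] w 0.0087 g 15.0 j6 -1.24
up 16.21 [ 0.5673 -0.0209  0.2389] x 156.5 F [ 0.2  0.1 -0.1] M [ 0.05 -0.17 -0.02] w 0.0599 g 0.0 j6 -1.24
left 25 [ 0.559  -0.0173] 154.5242175980522 [0.009258   0.02275032]
right 28 [ 0.5196 -0.153 ] 163.91784201475076 [0.00894569 0.02786975]
left 47 [ 0.5678 -0.021 ] 156.30965053317266 [0.0094507  0.04069719]
right hidden
```

View pics/t2.png

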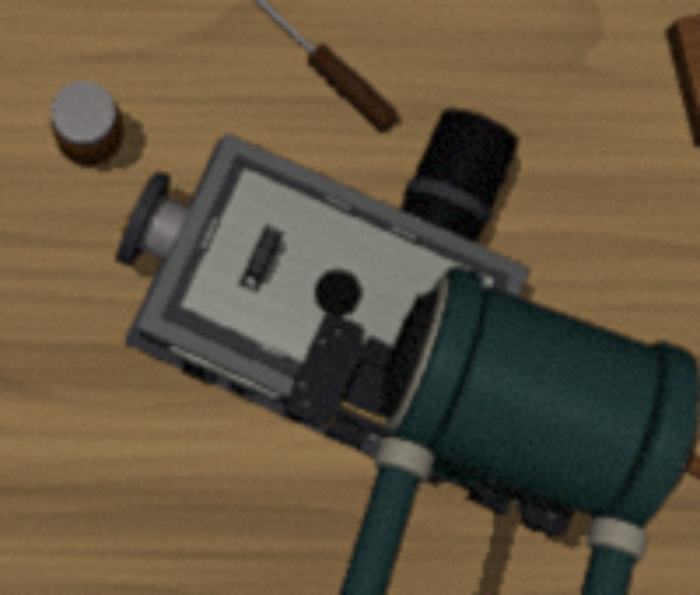

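The left wing lies in its slot (156.3°), at about (262,258) in the crop. The arm hides the right one, so I'll move aside and check it before pressing.

Run:
```python
from h import *
manip.set_gripper(0.0,15)
manip.move_pose([.45,.12,.30],rv(156.5));wings()
p=np.array([.539,-.085])
manip.move_pose([*p,.17],rv(156.5));manip.dwell(.3)
f0=manip.state()['contact_force'];rep('tare')
manip.move_linear([*p,.122],.08)
for z in np.arange(.119,.095,-.001):
    manip.move_linear([*p,z],.02);manip.dwell(.1)
    s=manip.state();f=s['contact_force']-f0
    print(round(z,4),s['tool_pos'].round(4),f.round(1))
    if f[2]>17: break
rep('end');wings()
```

```text
left 48 [ 0.5674 -0.0207] 155.94880783172596 [0.00947697 0.04188908]
right 53 [ 0.5124 -0.1486] 155.02652586032417 [0.00974133 0.04101238]
tare 20.35 [ 0.5394 -0.0841  0.1709] x 156.6 F [-0.2 -0.6  0.8] M [-0.   -0.12 -0.02] w 0.0005 g 0.0 j6 -1.36
0.119 [ 0.5392 -0.085   0.1193] [ 0.4  0.5 -1.3]
0.118 [ 0.5393 -0.085   0.1184] [ 0.8 -0.   1.1]
0.117 [ 0.5393 -0.0851  0.1172] [1.1 0.3 1.5]
0.116 [ 0.5393 -0.0851  0.1162] [1.7 0.8 3. ]
0.115 [ 0.5393 -0.0851  0.1152] [2.3 0.5 3.1]
0.114 [ 0.5393 -0.0851  0.1142] [2.7 0.  2.8]
0.113 [ 0.5393 -0.0851  0.1132] [2.7 0.5 3.9]
0.112 [ 0.5393 -0.085   0.1122] [2.  1.2 5.6]
0.111 [ 0.5393 -0.0851  0.1114] [2.3 0.1 5.3]
0.11 [ 0.5393 -0.0851  0.1104] [ 0.9 -0.   5.8]
0.109 [ 0.5393 -0.0851  0.1096] [1.8 1.  6.2]
0.108 [ 0.5393 -0.0851  0.1087] [1.  0.3 7.2]
0.107 [ 0.5394 -0.0851  0.1084] [ 0.2  0.5 11.3]
0.106 [ 0.5394 -0.0851  0.1084] [-2.9  1.7 16.6]
0.105 [ 0.5394 -0.0851  0.1083] [-5.5  2.5 22.2]
end 26.4 [ 0.5394 -0.0851  0.1083] x 156.5 F [-5.7  2.  23. ] M [0.24 0.86 0.05] w 0.0007 g 11.7 j6 -1.36
left hidden
right 20 [ 0.5202 -0.1496] 156.70660936449514 [0.00472669 0.02745524]
```

The panel is seated: the tip stopped at 0.1083 m, against 0.108 m when home, and the force rose sharply to about 22 N. Both wings are within 2° of their slots. I'll check that it holds steady, then hand in.

Run:
```python
from h import *
from cell import order
manip.dwell(.5);rep('hold')
s=manip.state()
if s['tool_pos'][2]<.1095 and 12<s['contact_force'][2]<35: print(order.close_job())
```

```text
hold 26.95 [ 0.5394 -0.0851  0.1084] x 156.5 F [-5.8  1.5 23.2] M [0.2  0.84 0.02] w 0.0007 g 11.7 j6 -1.36
the job is handed in; nothing more can be done
None
```

I turned both wings into line with their slots (within about 2°), pressed the panel home, and handed the job in at about 27 s with the gripper still holding it down at about 22 N; the verdict was not shown.

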